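# Load a specimen disc into the hardness tester and hold its cam lever at full lift

## Task

Take a hardness reading on the plastic disc waiting in the tester's loader. Press the loader's spring ejector all the way in so that it pushes the disc onto the lift table under the gauge, and let the ejector spring back out; then turn the cam lever up to the top of its lift, so that the disc carries the weighted gauge, and finish while still holding the lever there for the reading (past the top the table sinks again, and the lever springs back if let go). Do not touch the disc or the dial gauge with the robot, and leave the things lying round the tester where they are.

Things in the scene. Friction and masses are not known exactly. Their poses are not given: they have to be found in the camera images.
- stand: fixed stand of the hardness tester: grey base 190 x 160 x 18 mm, cam housing, steel column at its back (stand's x 71 to 110 mm, 256 mm tall), gauge with weights (within 27 mm of the z axis, top at 261 mm). Origin on the worktop below the table's centre; x points back to the column (the dial faces -x), +y is the loader and ejector side, -y the lever side
- table_centre (a point): centre of the top of the steel lift table, 56 x 56 mm, 100 mm above the worktop when down; two pins 5 mm high on its -y side stop the disc at the centre. Rises as the cam turns. The gauge's presser foot (18 mm across) hangs 18 mm above the lowered table
- lift_table (a joint): rise of the lift table above its lowest place, 0 to 0.010 m at the top of the cam
- disc: white hard-plastic specimen disc, 30 mm across, 12 mm thick, 12 g; origin at the centre of its underside. It starts in the loader's channel under a clear cover, its centre about 51 mm along the stand's +y from the table's centre, level with the lowered table
- ejector (a joint): travel of the ejector, 0 (sprung out) to 0.0535 m (fully in); it moves along the stand's -y. A spring pushes it back with about 3 N at the start and 5.5 N fully in
- ejector_face (a point): middle of the outer face (toward the stand's +y) of the ejector's upright grey thumb plate, 34 mm wide along x, 8 mm thick, 97 to 131 mm above the worktop. At [0, 0.148, 0.115] in the stand's frame when out; moves with the ejector. Free space beyond the plate and above it
- cam_lever (a joint): lever angle: 0 at rest (arm toward the stand's -x, 10 degrees above level), grows as the arm swings up and over to +x; 1.4 = top of the lift, arm straight up; stop at 2.3. The lever turns an eccentric whose strap carries the table: the table is 10 mm up at 1.4, 0.3 mm lower at 1.2 and 1.6, 5 mm lower at 2.3. A spring pulls it back to 0 with 2 to 4 N at the grip
- lever_axis (a point): point on the lever's turning axis (the stand's y axis direction) level with the middle of the grip: [0, -0.102, 0.052] in the stand's frame
- lever_grip: grey plastic revolving grip of the cam lever: bar 80 mm long, 20 mm thick, along the stand's y; origin at its middle, 100 mm from the turning axis. The arm (12 mm thick) is at its +y end. At rest 69 mm above the worktop and 98 mm toward -x from the axis, at the cam's top 152 mm up. It spins freely on its bar, so it can be pinched from above and led round, tool upright
- dial_gauge: the weighted gauge (about 1 kg): round dial 54 mm across, 25 mm deep, facing the stand's -x, its centre 155 mm above the worktop, two round weights on the spindle above. Origin at the underside of its presser foot, 118 mm above the worktop at rest; it slides straight up and is lifted about 4 mm when the disc carries it at the cam's top. Delicate: not to be touched
- petri_dish: covered glass dish, 94 mm across, 17 mm high, bystander
- timer: small white standing lab timer on the free worktop to the left of the tester, 64 mm wide and high, 24 mm thick, bystander
- forceps: steel forceps, 126 mm long, lying, bystander
- marker: marker pen, 138 mm long, lying, bystander

How it is judged:
On the way, in this order (a step that is already met when the one before it is completed fails the run):
1. the ejector is pressed fully in while the table is down (value of joint ejector above 0.05 m and value of joint lift_table below 0.001 m), for 0.1 s.
2. the ejector has sprung back and the disc lies on the lowered table under the gauge (value of joint ejector below 0.004 m and value of joint lift_table below 0.001 m and horizontal distance between disc and table_centre below 0.004 m and distance between disc and table_centre below 0.005 m), for 0.2 s.
3. the cam lever is at the top of its lift and the disc carries the gauge (value of joint lift_table above 0.0094 m and z of dial_gauge in the frame of stand above 0.12 m), for 0.3 s.
At the end, for the whole second after the job is handed in: fingers still bear on the lever grip (over 0.5 N), lever within 0.2 rad of the cam top, table within 0.6 mm of its highest; disc flat on the table within 4 mm of its centre, lifting the gauge over 2 mm, pressed with over 4 N; ejector back out within 4 mm (all of step 3 and value of joint cam_lever between 1.2 and 1.6 rad and contact force between disc and dial_gauge above 4 N and horizontal distance between disc and table_centre below 0.004 m and distance between disc and table_centre below 0.005 m and value of joint ejector below 0.004 m and contact force between the fingers and lever_grip above 0.5 N); the arm keeps its last pose, push and grip.
It fails at once if the robot touches the disc (contact force between any of the fingers, the arm and disc above 0.3 N).
It fails at once if the robot touches the dial gauge (contact force between any of the fingers, the arm and dial_gauge above 1 N).
It fails at once if a bystander is moved by more than 20 mm (distance of any of petri_dish, timer, forceps, marker from where it was at the start of the episode above 0.02 m).
It also fails if it takes over 59 s, if anything falls off the work surface, if the arm or the gripper's body presses on something with over 40 N, if the wrist force passes 120 N, or if a joint passes its speed limit or range.

## Robot

A 6-joint arm with a two-finger parallel gripper is mounted at the origin on a cart in front of the work surface, level with it; the furniture and walls round the work are solid. World frame = base frame: x ahead of the robot, y to its left, z up, the work surface at z = 0. Lengths are in m, angles in rad, forces in N, time in s.
With the tool pointing down it reaches from about 0.35 to 0.85 m from the base axis. Payload 8.1 kg.
Tool frame: the origin (TCP) lies at the very end of the fingers, on their centre line; the grasp point (between the pads) lies 19 mm behind it; z points along the fingers, y is the direction in which the jaws open and shut (so a half turn about z gives the same grasp; the last joint's range is limited). The gripper opens to 93 mm and grips with 3 to 60 N. Pads are 15 mm wide; open, the fingers measure 128 mm over their backs; the gripper's body (75 mm by 188 mm) begins 65 mm behind the grasp point.
Start: joints at [-1.318, 0.13, 1.488, -0, 1.523, -0.085], TCP at [0.199, -0.566, 0.219] pointing down, gripper open.
Joint ranges: [-2.96, 2.96], [-0.89, 2.26], [0.02, 2.5], [-1.34, 4.48], [0, 2.73], [-2.66, 2.66]. Speed limits (rad/s): [2.39, 2.39, 2.79, 3.14, 3.14, 3.14].

## Interface

Orientations are given as a rotation vector (axis times angle).
In Python, from plant import robot gives the robot as it stands.
- The arm moves only by the shell command python3 -m inch 'ROWS' [FORCE]. ROWS is JSON, a list that holds one entry, the list of rows, each a list of 7 numbers: the shift along the tool's x, y, z in cm, then the turn, a rotation vector about the tool's x, y, z in degrees, then the gripper command: -1 is fully open, 1 is shut, values between are in proportion. A call has 1 to 5 rows; each row shifts and turns the commanded pose from where the row before left it, along the tool's axes as they then stand; what a row does not reach is not made up. A row lasts 1/10 s, in which the tool goes at most 50 mm and 8.59 degrees, less where a joint would pass 70% of its speed; a pose out of reach is approached as far as the arm can. A call with a gripper value outside its range is refused whole. The fingers move at their own pace and stop on an object; FORCE is the grip in N (left out, the last holds). Time passes only in rows, so rows that do not move let the fingers close. It gives the time, the measured TCP pose, the force and the opening at its end, in the units of the state.
- robot.read_state(): the state, without advancing time (a new reading comes with each control period).
- robot.read_camera(name): name is "scene" or "top" or "wrist"; returns a dict with "image" (384x512x3 uint8, blue, green, red), "K" (3x3 intrinsics, pixels), "R" (3x3) and "t" (3): a world point X has camera coordinates R X + t; the wrist camera has in their place "tool_from_camera" (4x4, takes a point from camera to tool coordinates, whose origin is the TCP and whose axes are the flange's). Camera axes: x right, y down, z forward; pixel columns grow to the right and rows downward; lengths in m; the calibration is good to about 2 mm. A picture is of the moment at which its call begins: read the wrist's pose just before it. There is no depth.
- robot.close_job(): hands the job in, once; it reports no verdict.
The state is a dict: "t": time; "q": joint angles; "dq": joint speeds; "joint_torque": joint torques, N m; "tool_pos": TCP position; "orientation": TCP orientation; "force": force on the tool from outside, world axes, zero at the start; "wrist_torque": the same for the moment, N m; "opening": finger opening in m.
Only numpy, scipy, OpenCV 4.12 (cv2) and the standard library are available. Lean on these libraries where they do the work, as an engineer would, in place of code of your own. Each camera call takes 0.05 s, during which the arm holds its last target. There are 200 camera calls.

## Working session

There is one attempt and no reset: what is moved stays moved. The work goes in short steps, Python scripts to look and compute and a shell command to move; the robot and the scene stay as the last step left them, time stands still between calls to the robot, and variables do not carry over. Pictures are saved under pics/ and viewed, about 8 in all and at most 12, crops included, and the job is handed in when it is done.

```bash
mkdir -p pics; ls
python3 - <<'E'
from plant import robot
import cv2,json,numpy as np
s=robot.read_state();print({k:np.round(v,3).tolist() for k,v in s.items()})
for n in("scene","top"):
    c=robot.read_camera(n);cv2.imwrite(f"pics/{n}0.png",c["image"])
    print(n,c["K"],c["R"],c["t"])
    np.savez(f"{n}.npz",K=c["K"],R=c["R"],t=c["t"])
E
```

```text
pics
{'t': 0.0, 'q': [-1.318, 0.131, 1.489, 0.0, 1.523, -0.085], 'dq': [-0.001, -0.001, -0.0, 0.0, 0.001, 0.001], 'joint_torque': [-0.001, -55.984, -49.176, 0.077, 0.036, -0.0], 'tool_pos': [0.199, -0.566, 0.218], 'orientation': [-3.095, -0.528, 0.0], 'force': [-0.482, 0.124, 0.245], 'wrist_torque': [0.035, 0.021, -0.004], 'opening': 0.093}
scene [[484.20892331   0.         251.89419346]
 [  0.         484.20892331 192.67980555]
 [  0.           0.           1.        ]] [[-0.88736061 -0.46086436  0.01397138]
 [-0.20785895  0.37280188 -0.90433037]
 [ 0.41156508 -0.80537122 -0.42660449]] [0.46846766 0.18601798 1.1705741 ]
top [[459.70155586   0.         251.44677886]
 [  0.         459.70155586 208.33404795]
 [  0.           0.           1.        ]] [[-0.00329244 -0.99986502  0.01609636]
 [-0.99614187  0.00186773 -0.08773755]
 [ 0.08769565 -0.01632313 -0.99601357]] [-0.02565842  0.5544327   1.47399969]
```

View pics/scene0.png

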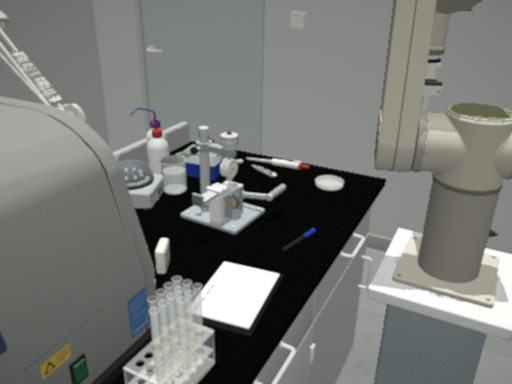

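View pics/top0.png

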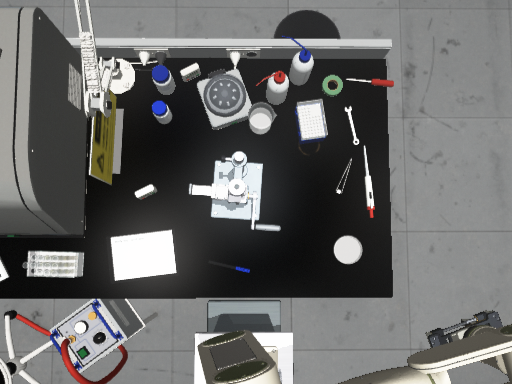

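The top view shows the tester at about (237,190), with its ejector to the left at (193,190), its lever at the right front (267,228) and its column at (239,158). I'll enlarge that area.

Run:
```python
import cv2
i=cv2.imread("pics/top0.png")[140:245,175:290]
cv2.imwrite("pics/topc.png",cv2.resize(i,None,fx=5.2,fy=5.2,interpolation=cv2.INTER_CUBIC))
```

```text
(no output)
```

View pics/topc.png

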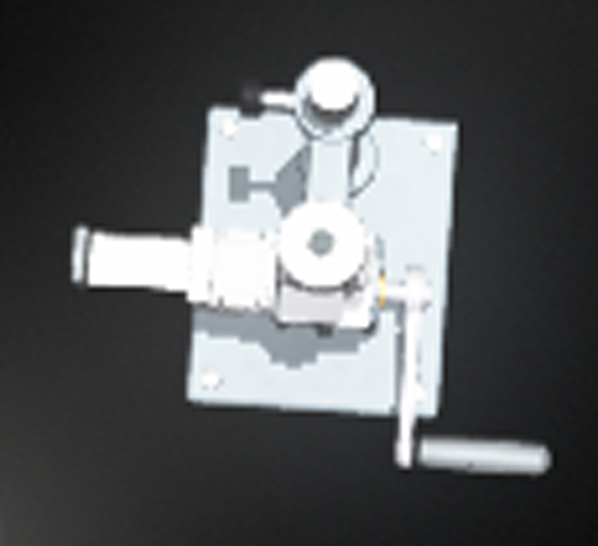

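```bash
cat > h.py <<'E'
import numpy as np
def ray(cam,u,v,z):
    c=np.load(f"{cam}.npz");K,R,t=c["K"],c["R"],c["t"]
    d=R.T@np.linalg.solve(K,[u,v,1.]);o=-R.T@t
    return o+d*(z-o[2])/d[2]
def crop(u,v,z): return ray("top",175+u/5.2-.4,140+v/5.2-.4,z)
E
python3 - <<'E'
from h import *
from scipy.optimize import least_squares
B=[crop(u,v,.018) for u,v in((208,108),(457,123),(436,415),(188,401))]
print(np.round(B,4)); 
e=lambda a,b:np.linalg.norm(B[a]-B[b]);print("sizes",e(0,1),e(1,2),e(2,3),e(3,0))
P={"gauge":((321,241,.261),(0,0)),"gripmid":((484,455,.069),(-.098,-.102)),"gripend":((548,459,.069),(-.098,-.142)),"ej":((75,256,.131),(0,.148)),"col":((334,86,.256),(.0905,0)) }
W={k:crop(*v[0])[:2] for k,v in P.items()}
L=np.array([v[1] for v in P.values()]);M=np.array(list(W.values()))
# base corners: y +-.08, x centre c unknown
S=np.array([[.095,.08],[.095,-.08],[-.095,-.08],[-.095,.08]])
def T(p,q): c,s=np.cos(p[2]),np.sin(p[2]); return q@np.array([[c,s],[-s,c]])+p[:2]
f=lambda p:np.r_[(T(p,L)-M).ravel(),(T(p,S+[p[3],0])-np.array(B)[:,:2]).ravel()]
r=least_squares(f,[.5,0,0,0],loss="soft_l1",f_scale=.003);print(r.x,np.degrees(r.x[2]));print(np.round(f(r.x).reshape(-1,2)*1000,1))
for n,q in dict(ej=(0,.148),grip=(-.098,-.102),axis=(0,-.102)).items():print(n,T(r.x,np.array([q])))
# bystanders
for n,(u,v,z) in dict(timer=(146,191,.06),marker1=(210,262,.005),marker2=(249,270,.005),dish=(348,250,.017),beaker=(260,118,.08),bottle=(161,110,.1)).items():print(n,np.round(ray("top",u,v,z),3))
E
```

```text
[[ 0.7141  0.0939  0.018 ]
 [ 0.7044 -0.0642  0.018 ]
 [ 0.5186 -0.05    0.018 ]
 [ 0.5277  0.1057  0.018 ]]
sizes 0.15836171696725876 0.18637160435563624 0.15597052938705672 0.186731580421902
[ 0.59474195  0.0198068  -0.06186269  0.02130068] -3.544470905227257
[[-0.8  1.6]
 [-0.3  1.4]
 [-0.3  0.3]
 [-0.8  3.8]
 [ 5.3  2.9]
 [ 1.7 -1.4]
 [ 1.5 -3.1]
 [-2.3 -5.5]
 [-1.6 -1.5]]
ej [[0.60389179 0.16752369]]
grip [[ 0.49062344 -0.07593941]]
axis [[ 0.58843598 -0.08199808]]
timer [0.607 0.309 0.06 ]
marker1 [0.38  0.108 0.005]
marker2 [ 0.354 -0.019  0.005]
dish [ 0.418 -0.342  0.017]
beaker [ 0.839 -0.054  0.08 ]
bottle [0.859 0.258 0.1  ]
```

```bash
python3 -m inch '[[[0,0,-2,0,0,-8.4,1],[0,0,-2,0,0,-8.4,1],[0,0,-2,0,0,-8.4,1],[0,0,-2,0,0,-8.4,1],[0,0,-2,0,0,-8.4,1]]]' 20; python3 -m inch '[[[0,0,-1,0,0,-8.4,1],[0,0,-1,0,0,-8.4,1],[0,0,-1,0,0,-8.4,1],[0,0,0,0,0,0,1]]]'
cat >> h.py <<'E'
from scipy.spatial.transform import Rotation as Ro
ST=np.array([.5947,.0198]);YAW=-.0619
def s2w(p): c,s=np.cos(YAW),np.sin(YAW);return np.r_[ST+np.array([[c,-s],[s,c]])@np.array(p[:2]),p[2]]
def w2s(p): c,s=np.cos(YAW),np.sin(YAW);return np.r_[np.array([[c,s],[-s,c]])@(np.array(p[:2])-ST),p[2]]
def go(p_stand):
    from plant import robot
    s=robot.read_state();R=Ro.from_rotvec(s["orientation"])
    G=Ro.from_matrix(np.c_[[-np.sin(YAW),np.cos(YAW),0],[np.cos(YAW),np.sin(YAW),0],[0,0,-1]])
    print("t",s["t"],"stand TCP",np.round(w2s(s["tool_pos"]),4),"shift cm",np.round(R.inv().apply(s2w(p_stand)-s["tool_pos"])*100,2),"turn deg",np.round(np.degrees((R.inv()*G).as_rotvec()),2),"F",np.round(s["force"],2),"op",s["opening"],"q",np.round(s["q"],2))
E
python3 -c "
from h import *
go([0,.22,.37])"
```

```text
t: 0.6
tool_pos: [0.1988, -0.5658, 0.3189]
orientation: [-2.696, -1.611, -0.0]
force: [0.1, 0.2, -0.4]
opening: 0.0574
t: 1.0
tool_pos: [0.199, -0.5665, 0.3499]
orientation: [2.283, 2.155, -0.001]
force: [0.6, 0.0, -0.7]
opening: 0.0256
t 1.0 stand TCP [-0.3587 -0.6096  0.3499] shift cm [82.81 36.22 -2.14] turn deg [0.03 0.1  0.24] F [ 0.64  0.01 -0.66] op 0.025630698921082183 q [-1.32  0.12  1.27 -0.    1.76 -1.26]
```

```bash
R='x'; python3 -m inch '[[[4.1,1.8,-0.1,0,0,0,1],[4.1,1.8,-0.1,0,0,0,1],[4.1,1.8,-0.1,0,0,0,1],[4.1,1.8,-0.1,0,0,0,1],[4.1,1.8,-0.1,0,0,0,1]]]'
python3 -m inch '[[[4.1,1.8,-0.1,0,0,0,1],[4.1,1.8,-0.1,0,0,0,1],[4.1,1.8,-0.1,0,0,0,1],[4.1,1.8,-0.1,0,0,0,1],[4.1,1.8,-0.1,0,0,0,1]]]'
python3 -m inch '[[[4.1,1.8,-0.1,0,0,0,1],[4.1,1.8,-0.1,0,0,0,1],[4.1,1.8,-0.1,0,0,0,1],[4.1,1.8,-0.1,0,0,0,1],[4.1,1.8,-0.1,0,0,0,1]]]'
python3 -m inch '[[[4.1,1.8,-0.1,0,0,0,1],[4.1,1.8,-0.1,0,0,0,1],[4.1,1.8,-0.1,0,0,0,1],[4.1,1.8,-0.1,0,0,0,1],[0,0,0,0,0,0,1]]]'
python3 - <<'E'
from h import *;import cv2
from plant import robot
go([0,.21,.2])
s=robot.read_state();c=robot.read_camera("wrist");cv2.imwrite("pics/w1.png",c["image"])
np.savez("w1.npz",K=c["K"],T=c["tool_from_camera"],p=s["tool_pos"],o=s["orientation"]);print(c["tool_from_camera"])
E
```

```text
t: 1.5
tool_pos: [0.3013, -0.3651, 0.3526]
orientation: [-2.293, -2.147, -0.0]
force: [1.2, -0.2, -0.0]
opening: 0.0005
t: 2.0
tool_pos: [0.4034, -0.1658, 0.3579]
orientation: [-2.293, -2.147, 0.0]
force: [0.7, -0.9, -0.1]
opening: 0.0004
t: 2.5
tool_pos: [0.5056, 0.0335, 0.3628]
orientation: [-2.292, -2.148, 0.001]
force: [1.0, -1.0, 0.0]
opening: 0.0006
t: 3.0
tool_pos: [0.5875, 0.1955, 0.3636]
orientation: [-2.285, -2.15, 0.006]
force: [0.4, -0.3, -1.3]
opening: 0.0008
t 3.0 stand TCP [-0.0181  0.1749  0.3636] shift cm [ 3.51  1.89 16.35] turn deg [-0.29  0.    0.07] F [ 0.42 -0.3  -1.34] op 0.0008437113571898823 q [0.24 0.18 1.17 0.   1.79 0.3 ]
[[ 1.65338766e-04 -9.63767609e-01 -2.66743263e-01  7.36897092e-02]
 [ 9.99999980e-01  1.88706800e-04 -6.19724679e-05 -1.20769808e-03]
 [ 1.10063325e-04 -2.66743248e-01  9.63767621e-01 -1.65970232e-01]
 [ 0.00000000e+00  0.00000000e+00  0.00000000e+00  1.00000000e+00]]
```

View pics/w1.png

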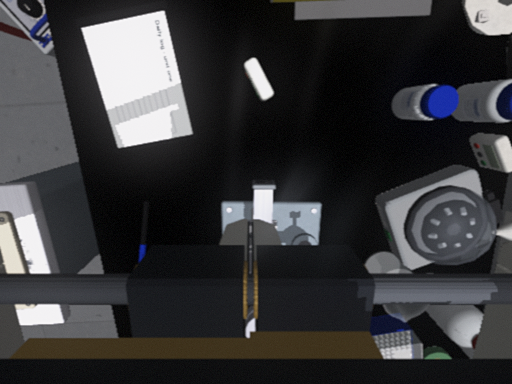

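The wrist view shows the thumb plate at about (264,182), the base's +y edge at (221..322, 203), and the timer at (258,79).

Run:
```python
from h import *
d=np.load("w1.npz");R=Ro.from_rotvec(d["o"]).as_matrix();T=d["T"]
def wr(u,v,z):
    r=R@T[:3,:3]@np.linalg.solve(d["K"],[u,v,1.]);o=d["p"]+R@T[:3,3]
    return w2s(o+r*(z-o[2])/r[2])
for n,a in dict(plL=(252.5,182,.131),plR=(276,182,.131),plmid=(264,181,.131),base1=(221.5,203,.018),base2=(322,203,.018),timA=(249,60,.064),timB=(269,99,.064)).items():print(n,np.round(wr(*a),4))
```

```text
plL [-0.0169  0.1494  0.131 ]
plR [0.0168 0.1495 0.131 ]
plmid [-0.0005  0.1509  0.131 ]
base1 [-0.0747  0.0804  0.018 ]
base2 [0.1142 0.081  0.018 ]
timA [-0.0226  0.3213  0.064 ]
timB [0.0085 0.2655 0.064 ]
```

```bash
python3 -m inch '[[[1,1,4,0,0,0,1],[0.5,0.8,4,0,0,0,1],[0,0,4,0,0,0,1],[0,0,4,0,0,0,1],[0,0,4,0,0,0,1]]]'
python3 -m inch '[[[0,0,3,0,0,0,1],[0,0,2.7,0,0,0,1],[0,0,0,0,0,0,1],[0,0,0,0,0,0,1]]]'
python3 -c "
from h import *
go([0,.1555,.103])"
```

```text
t: 3.55
tool_pos: [0.6054, 0.2035, 0.166]
orientation: [2.292, 2.148, -0.0]
force: [0.4, 0.4, -0.7]
opening: 0.0005
t: 3.95
tool_pos: [0.6055, 0.2039, 0.1109]
orientation: [-2.29, -2.151, 0.001]
force: [1.2, -0.7, 1.1]
opening: 0.0003
t 3.95 stand TCP [-0.0006  0.1844  0.1109] shift cm [-2.89  0.06  0.79] turn deg [-0.05  0.02 -0.05] F [ 1.2  -0.66  1.15] op 0.0003041379409116193 q [ 0.24  0.31  1.49 -0.    1.35  0.31]
```

```bash
python3 -m inch '[[[-1.5,0,0.3,0,0,0,1],[-0.8,0,0,0,0,0,1],[-0.5,0,0,0,0,0,1],[-0.5,0,0,0,0,0,1],[-0.5,0,0,0,0,0,1]]]'
python3 -m inch '[[[-0.5,0,0,0,0,0,1],[-0.5,0,0,0,0,0,1],[-0.5,0,0,0,0,0,1],[-0.5,0,0,0,0,0,1],[-0.5,0,0,0,0,0,1]]]'
python3 -m inch '[[[-0.5,0,0,0,0,0,1],[-0.4,0,0,0,0,0,1],[0,0,0,0,0,0,1],[0,0,0,0,0,0,1]]]'
python3 -c "
from h import *
go([0,.102,.103])"
```

```text
t: 4.45
tool_pos: [0.6044, 0.1671, 0.1089]
orientation: [2.287, 2.153, 0.004]
force: [0.5, 3.2, 2.2]
opening: 0.0003
t: 4.95
tool_pos: [0.6021, 0.1418, 0.1077]
orientation: [-2.287, -2.154, -0.0]
force: [0.1, 5.1, 4.2]
opening: 0.0004
t: 5.35
tool_pos: [0.6016, 0.133, 0.1076]
orientation: [-2.287, -2.153, -0.0]
force: [0.5, 4.6, 4.3]
opening: 0.0005
t 5.35 stand TCP [-0.0002  0.1134  0.1076] shift cm [-1.14  0.01  0.46] turn deg [-0.01 -0.01  0.09] F [0.53 4.59 4.28] op 0.0004582041785257584 q [0.13 0.25 1.56 0.   1.33 0.19]
```

```bash
python3 -m inch '[[[-0.4,0,0,0,0,0,1],[-0.4,0,0,0,0,0,1],[0,0,0,0,0,0,1]]]'
python3 -m inch '[[[-0.3,0,0,0,0,0,1],[0,0,0,0,0,0,1]]]'
python3 -m inch '[[[-0.2,0,0,0,0,0,1],[0,0,0,0,0,0,1]]]'
python3 -c "
from h import *
go([0,.102,.108])"
```

```text
t: 5.65
tool_pos: [0.601, 0.125, 0.1076]
orientation: [-2.287, -2.153, 0.0]
force: [-0.8, 5.1, 3.9]
opening: 0.0007
t: 5.85
tool_pos: [0.6008, 0.1222, 0.1076]
orientation: [-2.287, -2.154, 0.0]
force: [-0.6, 5.9, 3.4]
opening: 0.0004
t: 6.05
tool_pos: [0.6007, 0.1215, 0.1076]
orientation: [-2.286, -2.153, -0.002]
force: [0.7, 10.1, 2.9]
opening: 0.0008
t 6.05 stand TCP [-0.0003  0.1019  0.1076] shift cm [ 0.01  0.03 -0.04] turn deg [-0.01 -0.12  0.13] F [ 0.68 10.06  2.95] op 0.0008428166699194069 q [0.11 0.24 1.57 0.   1.33 0.17]
```

```bash
python3 -m inch '[[[-0.1,0,0,0,0,0,1],[0,0,0,0,0,0,1],[0,0,0,0,0,0,1],[0.8,0,0,0,0,0,1],[1,0,0,0,0,0,1]]]'
python3 -m inch '[[[1,0,0,0,0,0,1],[1,0,0,0,0,0,1],[1,0,0,0,0,0,1],[1.5,0,0,0,0,0,1],[2,0,0,0,0,0,1]]]'
python3 -m inch '[[[1,0,-4,0,0,0,1],[0,0,-4.9,0,0,0,1],[0,0,-4.9,0,0,0,1],[0,0,-4.9,0,0,0,1],[0,0,-4.9,0,0,0,1]]]'
python3 - <<'E'
from h import *;import cv2
from plant import robot
go([-.098,-.108,.36])
c=robot.read_camera("scene");i=c["image"][115:240,170:300]
cv2.imwrite("pics/s2.png",cv2.resize(i,None,fx=4.6,fy=4.6,interpolation=cv2.INTER_CUBIC))
E
```

```text
t: 6.55
tool_pos: [0.6019, 0.1374, 0.1075]
orientation: [2.287, 2.153, -0.0]
force: [1.0, 5.0, 3.3]
opening: 0.0001
t: 7.05
tool_pos: [0.6052, 0.2017, 0.1069]
orientation: [2.288, 2.153, -0.004]
force: [-0.4, -0.4, -0.4]
opening: 0.0002
t: 7.55
tool_pos: [0.6056, 0.2118, 0.3448]
orientation: [-2.288, -2.153, 0.004]
force: [0.1, 0.7, 0.3]
opening: 0.0005
t 7.55 stand TCP [-0.001   0.1923  0.3448] shift cm [-30.02  -9.74  -1.46] turn deg [-0.1   0.09  0.08] F [0.06 0.69 0.27] op 0.0005286800661676071 q [ 0.26  0.23  1.15 -0.    1.76  0.32]
```

View pics/s2.png

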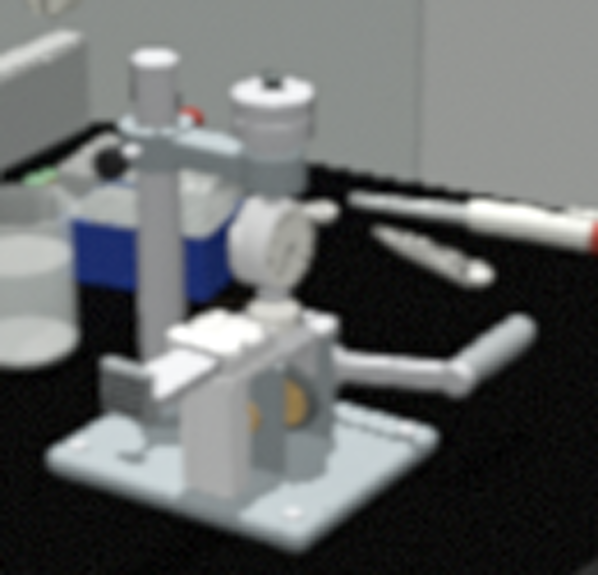

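The ejector is back out, with its plate at (125,385), and something pale sits under the gauge foot at (272,312). I'll compare this with the picture from before the press.

Run:
```python
from h import *;import cv2
from plant import robot
a=cv2.imread("pics/scene0.png")[165:212,195:250];b=robot.read_camera("scene")["image"][165:212,195:250]
f=lambda i:cv2.resize(i,None,fx=7.2,fy=7.2,interpolation=cv2.INTER_CUBIC)
cv2.imwrite("pics/s3.png",np.hstack([f(a),f(b)]))
c=np.load("scene.npz")
for q in [(0,0,.1),(0,0,.112),(0,.015,.106),(0,-.015,.106),(-.015,0,.106),(0,.051,.112),(0,0,.118)]:
    p=c["K"]@(c["R"]@s2w(q)+c["t"]);u,v=p[:2]/p[2];print(q,round((u-195)*7.2+396),round((v-165)*7.2))
```

```text
(0, 0, 0.1) 634 146
(0, 0, 0.112) 633 118
(0, 0.015, 0.106) 612 146
(0, -0.015, 0.106) 655 119
(-0.015, 0, 0.106) 666 141
(0, 0.051, 0.112) 558 164
(0, 0, 0.118) 633 104
```

View pics/s3.png

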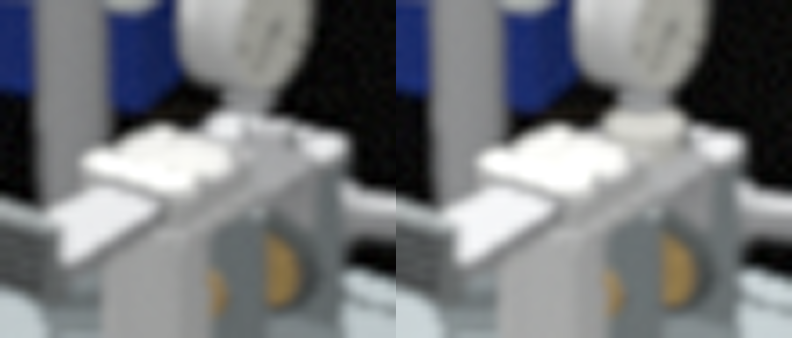

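The disc's outline runs from 602 to 686, centred at 644, and the gauge stem is at 642, so the disc is centred under the foot. Next is the lever grip.

```bash
python3 -m inch '[[[-4.3,-1.4,-0.3,0,0,0,1],[-4.3,-1.4,-0.3,0,0,0,1],[-4.3,-1.4,-0.3,0,0,0,1],[-4.3,-1.4,-0.3,0,0,0,1],[-4.3,-1.4,0,0,0,0,0]]]'
python3 -m inch '[[[-4.3,-1.4,0,0,0,0,0],[-4.2,-1.3,0,0,0,0,-0.5],[0,0,4,0,0,0,-0.5],[0,0,4,0,0,0,-0.5],[0,0,0,0,0,0,-0.5]]]'
python3 - <<'E'
from h import *;import cv2
from plant import robot
go([-.098,-.108,.049])
s=robot.read_state();c=robot.read_camera("wrist");cv2.imwrite("pics/w2.png",c["image"])
np.savez("w1.npz",K=c["K"],T=c["tool_from_camera"],p=s["tool_pos"],o=s["orientation"])
R=Ro.from_rotvec(s["orientation"]).as_matrix();T=c["tool_from_camera"]
for q in [(-.098,-.062,.069),(-.098,-.142,.069)]:
    x=T[:3,:3].T@(R.T@(s2w(q)-s["tool_pos"])-T[:3,3]);p=c["K"]@x;print(p[:2]/p[2])
E
```

```text
t: 8.15
tool_pos: [0.5224, 0.0, 0.3552]
orientation: [-2.287, -2.153, 0.002]
force: [0.9, -1.0, 0.3]
opening: 0.0048
t: 8.65
tool_pos: [0.4877, -0.0813, 0.2685]
orientation: [-2.281, -2.145, 0.011]
force: [-0.1, -0.2, -0.2]
opening: 0.0436
t 8.65 stand TCP [-0.1006 -0.1076  0.2685] shift cm [-0.08  0.53 21.94] turn deg [-0.7  -0.1   0.02] F [-0.06 -0.23 -0.2 ] op 0.04363624021709374 q [-0.27 -0.16  1.69 -0.    1.63 -0.21]
[255.05827571 133.81248855]
[254.74354478 194.81273925]
```

View pics/w2.png

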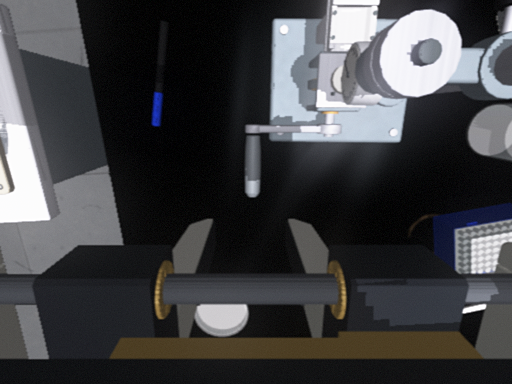

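The grip bar runs from (253,133) to (252,195), within 3 px (about 2 mm) of the prediction. Now I descend over it.

```bash
python3 -m inch '[[[0,0,4,0,0,0,-0.5],[0,0,4,0,0,0,-0.5],[0,0,4,0,0,0,-0.5],[0,0,4,0,0,0,-0.5],[0,0,0,0,0,0,-0.5]]]'
python3 -c "
from h import *
go([-.099,-.108,.049])"
```

```text
t: 9.2
tool_pos: [0.489, -0.0807, 0.1122]
orientation: [-2.282, -2.15, 0.007]
force: [-1.1, 0.2, -0.7]
opening: 0.07
t 9.2 stand TCP [-0.0993 -0.1068  0.1122] shift cm [-0.13  0.08  6.32] turn deg [-0.44 -0.07  0.15] F [-1.06  0.18 -0.67] op 0.06995084286298893 q [-0.27 -0.07  1.89 -0.    1.33 -0.21]
```

```bash
python3 -m inch '[[[0,0,3,0,0,0,-0.5],[0,0,3,0,0,0,-0.5],[0,0,0,0,0,0,-0.5],[0,0,0,0,0,0,0.2]]]' 20
python3 -m inch '[[[0,0,0,0,0,0,1],[0,0,0,0,0,0,1],[0,0,0,0,0,0,1],[0,0,0,0,0,0,1],[0,0,0,0,0,0,1]]]' 20
python3 -c "
from h import *
go([-.098,-.108,.05])
t0=np.radians(10)
for k in range(0,15): a=t0+.1*k; print(k,np.round([10*(np.cos(t0)-np.cos(a)),-10*(np.sin(a)-np.sin(t0))],2))"
```

```text
t: 9.6
tool_pos: [0.4932, -0.082, 0.0585]
orientation: [2.285, 2.153, 0.001]
force: [-0.3, -0.3, 1.1]
opening: 0.065
t: 10.1
tool_pos: [0.4915, -0.0818, 0.0559]
orientation: [2.287, 2.153, 0.0]
force: [-4.2, -1.5, 1.5]
opening: 0.0265
t 10.1 stand TCP [-0.0967 -0.1078  0.0559] shift cm [-0.02 -0.13  0.59] turn deg [0.01 0.   0.1 ] F [-4.17 -1.54  1.52] op 0.02647675338736758 q [-0.27  0.    1.93  0.    1.21 -0.21]
0 [ 0. -0.]
1 [ 0.22 -0.97]
2 [ 0.54 -1.92]
3 [ 0.95 -2.83]
4 [ 1.45 -3.7 ]
5 [ 2.04 -4.51]
6 [ 2.7  -5.26]
7 [ 3.43 -5.94]
8 [ 4.23 -6.54]
9 [ 5.09 -7.06]
10 [ 5.99 -7.49]
11 [ 6.93 -7.83]
12 [ 7.9  -8.07]
13 [ 8.89 -8.22]
14 [ 9.89 -8.26]
```

```bash
python3 -m inch '[[[0,0,0.5,0,0,0,1],[0,0,0,0,0,0,1],[0,0,0,0,0,0,1]]]' 20
python3 -c "
from h import *
go([-.098,-.108,.05])"
```

```text
t: 10.4
tool_pos: [0.4883, -0.0818, 0.0498]
orientation: [-2.284, -2.15, 0.007]
force: [-14.9, -0.4, 9.6]
opening: 0.019
t 10.4 stand TCP [-0.0999 -0.108   0.0498] shift cm [-0.    0.19 -0.02] turn deg [-0.4  0.   0.1] F [-14.94  -0.43   9.62] op 0.019030212866699526 q [-0.27  0.01  1.94 -0.    1.2  -0.21]
```

```bash
python3 -m inch '[[[0,0.1,-0.97,0,0,0,1],[0,0.25,-0.95,0,0,0,1],[0,0.41,-0.91,0,0,0,1],[0,0.5,-0.87,0,0,0,1],[0,0,0,0,0,0,1]]]' 25
python3 -c "
from h import *
go([-.0838,-.108,.087])"
```

```text
t: 10.9
tool_pos: [0.5036, -0.0828, 0.0889]
orientation: [-2.286, -2.153, 0.002]
force: [-11.3, -0.8, 3.6]
opening: 0.0187
t 10.9 stand TCP [-0.0846 -0.108   0.0889] shift cm [0.   0.08 0.19] turn deg [-0.11  0.02  0.1 ] F [-11.26  -0.78   3.65] op 0.018659933464293062 q [-0.26 -0.01  1.87 -0.    1.28 -0.2 ]
```

```bash
python3 -m inch '[[[0,0.5,-0.81,0,0,0,1],[0,0.66,-0.75,0,0,0,1],[0,0.73,-0.68,0,0,0,1],[0,0.8,-0.6,0,0,0,1],[0,0,0,0,0,0,1]]]' 25
python3 -m inch '[[[0,0.86,-0.52,0,0,0,1],[0,0.9,-0.43,0,0,0,1],[0,0.94,-0.34,0,0,0,1],[0,0,0,0,0,0,1]]]'
python3 -c "
from h import *
go([0,-.108,.133])"
```

```text
t: 11.4
tool_pos: [0.5321, -0.0847, 0.1174]
orientation: [2.286, 2.152, 0.001]
force: [-5.5, -2.9, 2.6]
opening: 0.0189
t: 11.8
tool_pos: [0.5586, -0.0865, 0.1295]
orientation: [2.286, 2.152, -0.0]
force: [-5.4, -3.8, 4.2]
opening: 0.019
t 11.8 stand TCP [-0.0294 -0.1083  0.1295] shift cm [ 0.03  2.94 -0.34] turn deg [0.06 0.06 0.09] F [-5.36 -3.84  4.23] op 0.019049416370360426 q [-0.24  0.1   1.69 -0.    1.35 -0.18]
```

```bash
python3 -m inch '[[[0,0.97,-0.2,0,0,0,1],[0,0.98,-0.1,0,0,0,1],[0,0.7,0,0,0,0,1],[0,0,0,0,0,0,1],[0,0,0,0,0,0,1]]]' 25
python3 -c "
from h import *
go([0,-.108,.133])"
```

```text
t: 12.3
tool_pos: [0.5754, -0.0877, 0.1282]
orientation: [-2.277, -2.143, 0.022]
force: [-37.2, -4.2, 9.2]
opening: 0.019
t 12.3 stand TCP [-0.0126 -0.1085  0.1282] shift cm [ 0.05  1.25 -0.5 ] turn deg [-1.13  0.02  0.07] F [-37.16  -4.18   9.17] op 0.01903409245527577 q [-0.24  0.16  1.62 -0.    1.38 -0.18]
```

```bash
python3 -m inch '[[[0,-0.6,0,0,0,0,1],[0,-0.4,0,0,0,0,1],[0,0,0,0,0,0,1]]]' 25
python3 - <<'E'
from h import *;import cv2
from plant import robot
go([0,-.108,.133])
c=robot.read_camera("scene");i=c["image"][105:225,175:300]
i2=robot.read_camera("top")["image"][120:245,165:290]
f=lambda i:cv2.resize(i,(400,400*i.shape[0]//i.shape[1]),interpolation=cv2.INTER_CUBIC)[:384]
cv2.imwrite("pics/s4.png",np.hstack([f(i),f(i2)]))
E
```

```text
t: 12.6
tool_pos: [0.5702, -0.087, 0.1282]
orientation: [-2.284, -2.149, 0.009]
force: [-7.5, -4.5, -11.3]
opening: 0.0188
t 12.6 stand TCP [-0.0179 -0.1081  0.1282] shift cm [ 0.01  1.78 -0.49] turn deg [-0.47  0.01  0.07] F [ -7.48  -4.49 -11.33] op 0.01884234443122017 q [-0.24  0.14  1.65 -0.    1.36 -0.18]
```

View pics/s4.png

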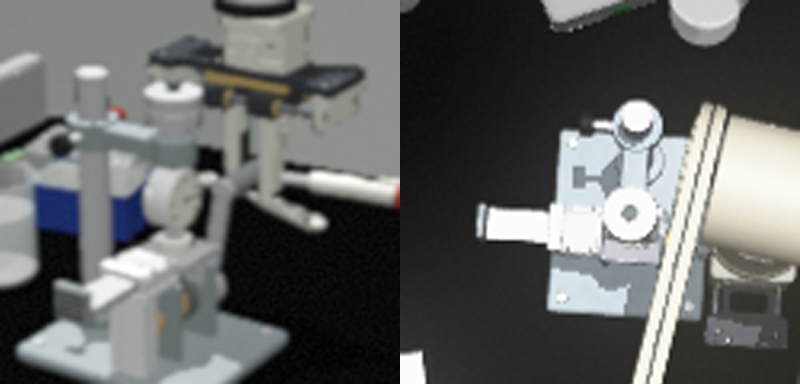

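Nothing is visibly in the way from the scene view. I'll look through the wrist camera and check the torque.

Run:
```python
from h import *;import cv2
from plant import robot
s=robot.read_state();print(np.round(s["force"],1),np.round(s["wrist_torque"],2),s["tool_pos"])
c=robot.read_camera("wrist");cv2.imwrite("pics/w3.png",c["image"])
```

```text
[ -8.3  -5.4 -11. ] [-0.98  1.31 -0.02] [ 0.57020823 -0.0870532   0.12820264]
```

View pics/w3.png

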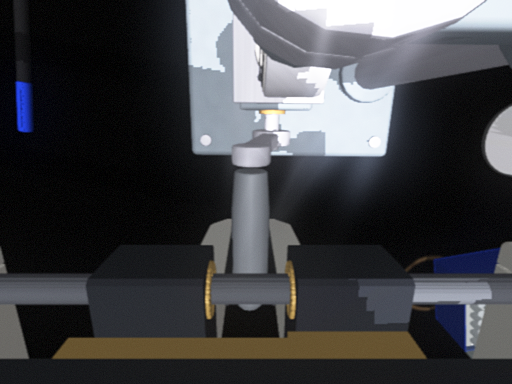

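```bash
L='from h import *
from plant import robot
s=robot.read_state();print(np.round(s["force"],1),np.round(s["wrist_torque"],2));go([0,-.108,.133])'
python3 -m inch '[[[0,0.3,-0.3,0,0,0,1],[0,0,0,0,0,0,1]]]' 25 >/dev/null; python3 -c "$L"
python3 -m inch '[[[0,0.3,-0.2,0,0,0,1],[0,0,0,0,0,0,1]]]' 25 >/dev/null; python3 -c "$L"
```

```text
[-12.2  -5.8 -16.7] [-1.04  1.76  0.01]
t 12.95 stand TCP [-0.0171 -0.1081  0.1286] shift cm [ 0.    1.7  -0.47] turn deg [-0.84 -0.02  0.07] F [-12.21  -5.8  -16.74] op 0.01914989962397564 q [-0.24  0.14  1.64 -0.    1.37 -0.18]
[-17.2  -5.9 -20.7] [-1.03  2.64  0.02]
t 13.15 stand TCP [-0.0161 -0.108   0.129 ] shift cm [-0.01  1.6  -0.43] turn deg [-1.12 -0.04  0.07] F [-17.23  -5.87 -20.72] op 0.01903574300741608 q [-0.24  0.15  1.63 -0.    1.38 -0.18]
```

The lever is resisting about 0.15 rad short of straight up. I'll measure the gauge lift from the scene camera by matching patches against the first picture, then look at the disc.

Run:
```python
from h import *;import cv2
from plant import robot
g=lambda i:cv2.cvtColor(i,cv2.COLOR_BGR2GRAY).astype(np.float32)
A=cv2.imread("pics/scene0.png");B=robot.read_camera("scene")["image"];cv2.imwrite("pics/scene5.png",B)
c=np.load("scene.npz")
def px(q): p=c["K"]@(c["R"]@s2w(q)+c["t"]);return p[:2]/p[2]
print("px per mm lift",px((0,0,.16))-px((0,0,.155)),"per 5mm")
a,b=[cv2.resize(g(i),None,fx=8,fy=8,interpolation=cv2.INTER_CUBIC) for i in(A,B)]
for n,(x0,y0,x1,y1) in dict(dial=(219,157,240,180),weights=(219,130,240,145),base=(185,205,240,228),column=(197,125,210,150),lever_hub=(228,195,245,215)).items():
    t=a[y0*8:y1*8,x0*8:x1*8];w=b[(y0-7)*8:(y1+7)*8,(x0-7)*8:(x1+7)*8]
    m=cv2.matchTemplate(w,t,cv2.TM_CCOEFF_NORMED);_,v,_,l=cv2.minMaxLoc(m);print(n,round(v,3),l[0]/8-7,l[1]/8-7)
f=lambda i:cv2.resize(i[125:215,198:253],None,fx=6.5,fy=6.5,interpolation=cv2.INTER_CUBIC)
cv2.imwrite("pics/s5.png",np.hstack([f(A),f(B)]))
```

```text
px per mm lift [-0.01311775 -1.68574913] per 5mm
dial 0.921 -0.25 -1.125
weights 0.949 -0.375 -1.375
base 0.998 0.0 0.0
column 1.0 0.0 0.0
lever_hub 0.735 0.0 0.25
```

View pics/s5.png

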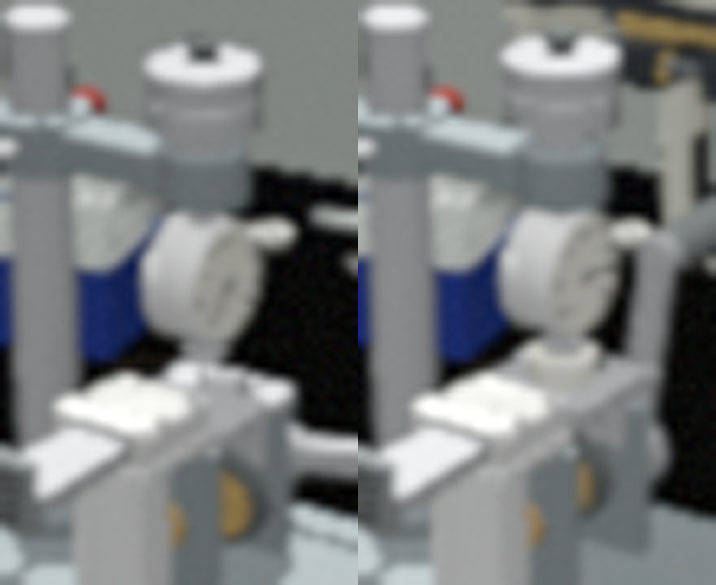

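Run:
```python
from h import *
from plant import robot
c=np.load("scene.npz")
def px(q): p=c["K"]@(c["R"]@s2w(q)+c["t"]);u=p[:2]/p[2];return np.round([(u[0]-198)*6.5+358,(u[1]-125)*6.5])
print("hub",px((0,-.062,.052)),"column top",px((.0905,0,.256)),"gauge top",px((0,0,.265)))
for th in(1.0,1.1,1.2,1.3,1.4,1.5,1.6,1.8):
    a=np.radians(10)+th;print(th,px((-.1*np.cos(a),-.062,.052+.1*np.sin(a))))
s=robot.read_state();print(np.round(s["joint_torque"],1),np.round(s["force"],1),np.round(s["q"],3))
```

```text
hub [629. 441.] column top [372.   8.] gauge top [550.  24.]
1.0 [705. 270.]
1.1 [687. 258.]
1.2 [668. 248.]
1.3 [649. 241.]
1.4 [629. 235.]
1.5 [610. 232.]
1.6 [592. 230.]
1.8 [556. 234.]
[  4.9 -69.4 -66.1   3.5  -5.    0. ] [-16.3  -6.1 -20.6] [-0.238  0.151  1.632 -0.003  1.378 -0.176]
```

The gauge is up about 3.5–4 mm, as it should be. The lever reads about 1.25 rad from the TCP and about 1.33 from the picture. I'll take off the vertical pull and see how it moves.

```bash
L='from h import *
from plant import robot
s=robot.read_state();print(np.round(s["force"],1),np.round(s["wrist_torque"],2));go([0,-.108,.133])'
python3 -m inch '[[[0,0,0.4,0,0,0,1],[0,0,0,0,0,0,1]]]' 25 >/dev/null; python3 -c "$L"
python3 -m inch '[[[0,-0.5,0,0,0,0,1],[0,0,0,0,0,0,1]]]' 25 >/dev/null; python3 -c "$L"
python3 -m inch '[[[0,-0.5,0,0,0,0,1],[0,0,0,0,0,0,1]]]' 25 >/dev/null; python3 -c "$L"
```

```text
[-25.5  -5.2  -2.9] [-0.91  3.97  0.06]
t 13.4 stand TCP [-0.0149 -0.1083  0.1285] shift cm [ 0.02  1.48 -0.47] turn deg [-0.92  0.    0.07] F [-25.48  -5.15  -2.89] op 0.018990520409135472 q [-0.24  0.15  1.63 -0.    1.37 -0.18]
[ -9.5  -5.4 -14.2] [-1.02  1.48 -0.06]
t 13.6 stand TCP [-0.0176 -0.1081  0.1285] shift cm [ 0.    1.75 -0.47] turn deg [-0.58 -0.    0.07] F [ -9.54  -5.42 -14.22] op 0.019223588233733786 q [-0.24  0.14  1.65 -0.    1.37 -0.18]
[  1.8  -6.  -19.6] [-0.93 -0.25 -0.04]
t 13.8 stand TCP [-0.0214 -0.1079  0.1281] shift cm [-0.01  2.14 -0.51] turn deg [-0.43 -0.01  0.08] F [  1.77  -5.97 -19.6 ] op 0.01923816954312748 q [-0.24  0.13  1.66 -0.    1.36 -0.18]
```

```bash
cat > m.py <<'E'
import cv2,numpy as np
from plant import robot
g=lambda i:cv2.resize(cv2.cvtColor(i,cv2.COLOR_BGR2GRAY).astype(np.float32),None,fx=8,fy=8,interpolation=cv2.INTER_CUBIC)
a=g(cv2.imread("pics/scene5.png"));b=g(robot.read_camera("scene")["image"])
for n,(x0,y0,x1,y1) in dict(armtop=(240,161,249,175),weights=(219,130,236,145),dial=(219,157,236,180),cam=(229,192,245,210)).items():
    t=a[y0*8:y1*8,x0*8:x1*8];w=b[(y0-5)*8:(y1+5)*8,(x0-5)*8:(x1+5)*8]
    _,v,_,l=cv2.minMaxLoc(cv2.matchTemplate(w,t,cv2.TM_CCOEFF_NORMED));print(n,round(v,3),l[0]/8-5,l[1]/8-5)
from h import *;go([0,-.108,.133])
E
python3 m.py
python3 -m inch '[[[0,-1,0.3,0,0,0,1],[0,-0.5,0,0,0,0,1],[0,0,0,0,0,0,1]]]' 25;python3 m.py
python3 -m inch '[[[0,0.8,0,0,0,0,1],[0,0.8,0,0,0,0,1],[0,0.8,0,0,0,0,1],[0,0,0,0,0,0,1],[0,0,0,0,0,0,1]]]' 25;python3 m.py
```

```text
armtop 0.953 1.25 0.5
weights 0.998 0.0 0.0
dial 0.999 0.0 0.0
cam 0.997 0.0 0.0
t 13.85 stand TCP [-0.0212 -0.1079  0.1281] shift cm [-0.01  2.11 -0.5 ] turn deg [-0.42 -0.01  0.08] F [ -0.2   -5.54 -21.09] op 0.01879605694445769 q [-0.24  0.13  1.66 -0.    1.36 -0.18]
t: 14.15
tool_pos: [0.552, -0.0854, 0.1245]
orientation: [-2.284, -2.15, 0.007]
force: [6.0, -4.8, -27.3]
opening: 0.0194
armtop 0.801 5.0 4.0
weights 0.991 0.0 0.125
dial 0.991 0.125 0.125
cam 0.932 0.125 0.0
t 14.2 stand TCP [-0.0358 -0.1077  0.1246] shift cm [-0.03  3.58 -0.87] turn deg [-0.36 -0.03  0.07] F [  6.43  -5.01 -27.17] op 0.019055585694008847 q [-0.24  0.09  1.71 -0.    1.35 -0.18]
t: 14.7
tool_pos: [0.5735, -0.0876, 0.1281]
orientation: [-2.281, -2.147, 0.015]
force: [-27.0, -4.3, 11.5]
opening: 0.0191
armtop 0.996 -0.25 0.125
weights 0.998 0.0 0.0
dial 0.999 0.0 0.0
cam 0.998 0.0 0.0
t 14.75 stand TCP [-0.0146 -0.1085  0.1281] shift cm [ 0.04  1.45 -0.51] turn deg [-0.73  0.04  0.08] F [-26.6   -3.71  10.99] op 0.01900623020599377 q [-0.24  0.15  1.64 -0.    1.37 -0.18]
```

Run:
```python
from h import *
d=np.load("w1.npz");K=d["K"];T=d["T"]
p=s2w((-.0179,-.1081,.1282))
R=Ro.from_rotvec([-2.284,-2.149,.009]).as_matrix()
def px(q):
    x=T[:3,:3].T@(R.T@(s2w(q)-p)-T[:3,3]);v=K@x;return np.round(v[:2]/v[2],1)
for x in(-.01,-.005,0,.005):print(x,"axis y-.04",px((x,-.04,.052)),"axis y-.062",px((x,-.062,.052)), "base corner",px((-.074,-.08,.018)),px((.116,-.08,.018)))
for x in(-.025,-.02,-.015,-.01):print(x,"grip near",px((x,-.068,.151)),px((x,-.1,.151)))
```

```text
-0.01 axis y-.04 [262.  117.4] axis y-.062 [261.7 144.3] base corner [194.7 158.7] [390.4 159.2]
-0.005 axis y-.04 [268.1 117.4] axis y-.062 [267.6 144.3] base corner [194.7 158.7] [390.4 159.2]
0 axis y-.04 [274.2 117.4] axis y-.062 [273.6 144.3] base corner [194.7 158.7] [390.4 159.2]
0.005 axis y-.04 [280.3 117.4] axis y-.062 [279.5 144.3] base corner [194.7 158.7] [390.4 159.2]
-0.025 grip near [238.3 178.1] [238.9 235.5]
-0.02 grip near [248.1 178.2] [248.1 235.5]
-0.015 grip near [257.8 178.2] [257.3 235.5]
-0.01 grip near [267.5 178.2] [266.5 235.6]
```

The wrist view puts the lever axis at x ≈ -2 mm and the grip at -18.7 mm, so it was at about 1.23 rad then and is at about 1.26 now, which is inside the window. A lower grip force may free the revolving grip.

```bash
python3 -m inch '[[[0,0,0,0,0,0,1],[0,0,0,0,0,0,1],[0,0,0,0,0,0,1]]]' 8; python3 m.py
python3 -m inch '[[[0,0.2,-0.2,0,0,0,1],[0,0,0,0,0,0,1]]]' 8; python3 m.py
```

```text
t: 15.05
tool_pos: [0.575, -0.0874, 0.1277]
orientation: [-2.283, -2.149, 0.01]
force: [-16.0, -4.3, 1.1]
opening: 0.0268
armtop 0.997 0.125 0.0
weights 0.999 0.0 0.0
dial 0.999 0.0 0.0
cam 0.999 0.0 0.0
t 15.1 stand TCP [-0.0131 -0.1082  0.1276] shift cm [ 0.02  1.3  -0.55] turn deg [-0.52  0.03  0.08] F [-15.8   -3.85   1.88] op 0.026650932817958262 q [-0.24  0.15  1.64 -0.    1.37 -0.18]
t: 15.3
tool_pos: [0.5771, -0.0875, 0.1297]
orientation: [-2.283, -2.149, 0.01]
force: [-16.0, -3.6, 0.5]
opening: 0.0308
armtop 0.997 0.125 0.0
weights 0.995 0.0 0.0
dial 0.999 0.0 0.0
cam 0.999 0.0 0.0
t 15.35 stand TCP [-0.0111 -0.1082  0.1296] shift cm [ 0.02  1.1  -0.35] turn deg [-0.53  0.02  0.08] F [-15.86  -3.71   0.12] op 0.03064197752497833 q [-0.24  0.15  1.63 -0.    1.37 -0.18]
```

The fingers gave way at 16 N and the lever did not move, so something really is stopping it near 1.24 rad. I'll take a close look at the gauge, the disc and the lever.

Run:
```python
from h import *;import cv2
from plant import robot
n=8;B=np.mean([robot.read_camera("scene")["image"].astype(np.float32) for _ in range(n)],0).astype(np.uint8)
A=cv2.imread("pics/scene0.png")
f=lambda i:cv2.resize(i[146:196,215:257],None,fx=9.5,fy=11,interpolation=cv2.INTER_LANCZOS4)
I=np.hstack([f(A),f(B)]);I=cv2.convertScaleAbs(I,alpha=1.15)
cv2.imwrite("pics/s6.png",I);print(I.shape)
W=robot.read_camera("wrist");cv2.imwrite("pics/w4.png",W["image"])
```

```text
(550, 798, 3)
```

View pics/s6.png

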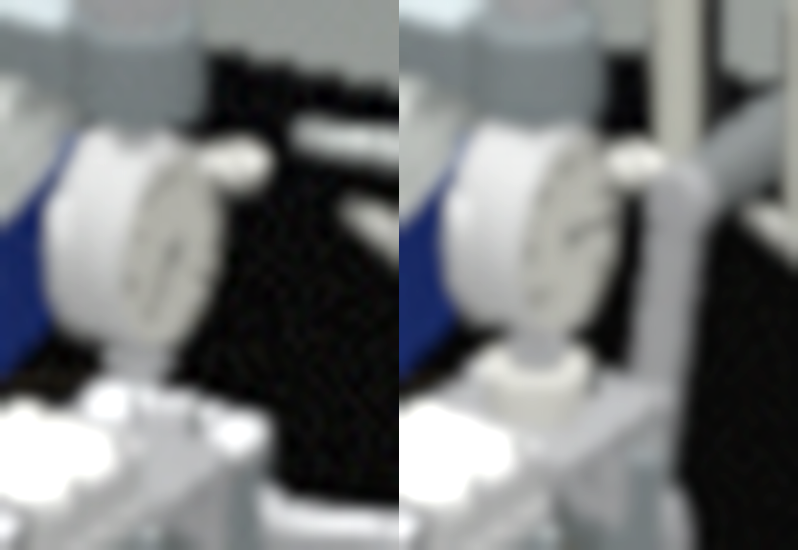

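Run:
```python
import cv2,numpy as np
s3=cv2.cvtColor(cv2.imread("pics/s3.png")[:,396:],cv2.COLOR_BGR2GRAY)
s6=cv2.cvtColor(cv2.imread("pics/s6.png")[:,399:],cv2.COLOR_BGR2GRAY)
a=cv2.resize(s3,None,fx=1/7.2,fy=1/7.2,interpolation=cv2.INTER_AREA)  # origin (195,165)
b=cv2.resize(s6,(42,50),interpolation=cv2.INTER_AREA) # origin (215,146)
print("rest: cols 222..242");
for r in range(175,190): print(r,a[r-165,222-195:243-195])
print("lifted")
for r in range(172,187): print(r,b[r-146,222-215:243-215])
```

```text
rest: cols 222..242
175 [110 128 138 145 150 155 158 159 157 160 163 156 127  78  32  11  10   5
  10  10  13]
176 [ 62  82  96 112 130 143 151 155 158 158 152 130  88  42  15  10   7   9
  10   9  12]
177 [ 21  33  46  73 111 132 143 147 150 145 125  88  44  13  10   8   9  10
  11   9  11]
178 [ 11  11  17  62 117 141 146 148 147 140 114  67  24   5  10   8   9   7
   8  11  12]
179 [ 14  16  34  79 125 146 152 154 153 146 124  84  37  11   9  10  11  10
   8  11  13]
180 [ 20  44  91 137 163 169 168 167 169 171 167 145  98  43  13   7  10   8
   8   7  10]
181 [ 31  83 149 188 202 203 201 200 201 203 205 197 159  94  46  28  18  12
   6   5   6]
182 [ 82 125 177 206 214 214 215 215 215 215 215 208 180 140 127 120  91  60
  42  32  21]
183 [165 170 183 199 207 210 211 212 211 209 205 193 167 156 183 191 174 158
 147 128  92]
184 [226 214 202 198 197 196 198 198 194 190 185 172 148 145 180 205 220 226
 225 209 164]
185 [250 244 238 229 212 196 192 190 184 177 172 164 151 151 177 209 232 242
 241 225 182]
186 [255 254 253 247 226 198 193 191 183 175 170 168 166 167 176 193 210 224
 2
[... 956 characters left out ...]
2 191 187 189 199 217 221 188 126  94  87  89 116
 143 154 154]
180 [171 198 207 215 221 220 218 217 218 220 220 209 178 142 147 155 152 156
 162 163 160]
181 [187 189 188 196 206 210 211 211 211 209 204 190 167 152 171 185 185 185
 184 178 172]
182 [195 188 184 188 195 198 200 200 199 197 191 185 178 179 188 194 194 193
 188 177 168]
183 [221 206 194 191 194 197 198 198 197 193 188 186 189 193 195 195 193 187
 174 159 149]
184 [253 244 229 216 207 202 200 198 197 193 190 190 194 196 195 189 179 168
 155 147 139]
185 [255 255 255 252 238 216 209 206 200 197 194 195 196 194 187 172 156 149
 147 149 142]
186 [255 255 255 255 249 220 215 214 204 199 198 195 191 180 167 153 146 148
 153 155 145]
```

```bash
python3 -m inch '[[[0,0,0,0,0,0,1],[0,0,0,0,0,0,1],[0,0,0,0,0,0,1],[0,0,0,0,0,0,1]]]' 25
python3 - <<'E'
from h import *;import cv2
from plant import robot
s=robot.read_state();c=robot.read_camera("wrist")
np.savez("w5.npz",K=c["K"],T=c["tool_from_camera"],p=s["tool_pos"],o=s["orientation"]);cv2.imwrite("pics/w5.png",c["image"])
i=c["image"][90:250,180:400];cv2.imwrite("pics/w5c.png",cv2.convertScaleAbs(cv2.resize(i,None,fx=3.6,fy=3.6,interpolation=cv2.INTER_CUBIC),alpha=1.1))
go([0,-.108,.13])
K=c["K"];T=c["tool_from_camera"];R=Ro.from_rotvec(s["orientation"]).as_matrix()
def px(q):
    x=T[:3,:3].T@(R.T@(s2w(q)-s["tool_pos"])-T[:3,3]);v=K@x;u=v[:2]/v[2];return np.round((u-[180,90])*3.6)
for x in(-.005,-.002,0):print("axis",x,px((x,-.045,.052)),px((x,-.07,.052)))
for th in(1.1,1.15,1.2,1.25,1.3,1.4):
    a=th+np.radians(10);x=-.1*np.cos(a)-.002;z=.052+.1*np.sin(a);print(th,px((x,-.07,z)),px((x,-.09,z)))
print("corners",px((-.074,-.08,.018)),px((.116,-.08,.018)))
E
```

```text
t: 16.2
tool_pos: [0.574, -0.0874, 0.1287]
orientation: [-2.279, -2.145, 0.017]
force: [-29.0, -3.4, 5.9]
opening: 0.0194
t 16.25 stand TCP [-0.0141 -0.1083  0.1287] shift cm [ 0.03  1.41 -0.15] turn deg [-0.92  0.02  0.07] F [-30.    -3.97   6.45] op 0.018941040754121372 q [-0.24  0.15  1.63 -0.    1.37 -0.18]
axis -0.005 [303. 120.] [301. 228.]
axis -0.002 [316. 120.] [314. 229.]
axis 0 [324. 120.] [322. 229.]
1.1 [142. 323.] [146. 450.]
1.15 [174. 325.] [177. 454.]
1.2 [207. 327.] [209. 457.]
1.25 [241. 328.] [241. 459.]
1.3 [276. 330.] [275. 461.]
1.4 [346. 331.] [342. 462.]
corners [ 43. 246.] [747. 249.]
```

View pics/w5c.png

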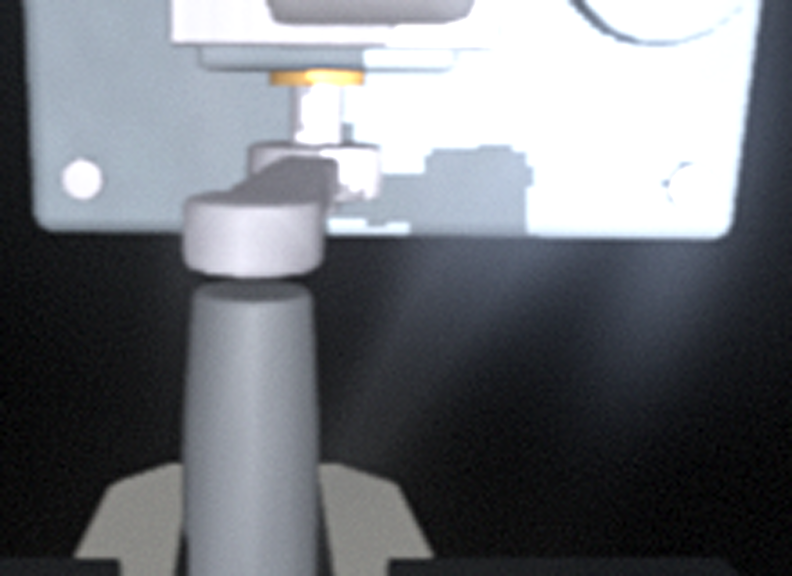

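The arm's end is centred at (253,235) and the grip at (253,330). The lever axis is at (317,115), which matches the corrected prediction, so the lever is at about 1.26 rad, inside the 1.2–1.6 window and steady. The disc looks flat and the gauge is lifted about 4 mm, so I'm handing in.

```bash
python3 -c "
from plant import robot
s=robot.read_state();print(s['t'],s['force'],s['opening']);print(robot.close_job())"
```

```text
16.25 [-30.00015077  -3.96854454   6.45307486] 0.018941040754121372
the job is handed in; nothing more can be done
None
```

I handed the job in at t = 16.25 s with the disc under the gauge and the fingers holding the cam lever near the top, but not exactly straight up. The hand-in gave no verdict.

**What I did:**
- I pressed the ejector in with closed fingers until the force jumped at its stop (about 10 N, after about 53 mm), held it, and let it spring back out.
- I pinched the lever grip from above and led it up the arc, and I was still holding it at hand-in.

**What the last checks showed:**
- **Ejector:** its plate was back at its starting place in the scene picture.
- **Disc:** it looked flat and centred under the gauge foot, with perhaps 1–2 mm of sideways shift in the lifted picture.
- **Gauge:** it was lifted about 3.5–4 mm and steady.
- **Lever:** the wrist picture put it at about 1.26 rad (±0.02), inside the 1.2–1.6 window.
- **Grip:** the fingers were closed on it (opening 19 mm), with about 30 N of push on the tool.

**What disagreed:**
- **Lever stop:** the lever met a firm resistance at about 1.24–1.26 rad, about 8 degrees short of straight up, and pushing with up to 37 N would not take it further. I did not find the cause. It may be the gauge reaching its bracket, but I could not confirm that. I chose not to force it, so the margin to the 1.2 rad limit is only about 0.06 rad.
- **Not measured directly:** the table's rise and the force on the disc are inferred from the lever angle and the gauge lift. I also did not compare the bystanders with their starting places at the end.

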